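# Centre a staining box on a shaker platform and start it

## Robot

A 6-joint arm with a two-finger parallel gripper is mounted at the origin on the work surface. World frame = base frame: x ahead of the robot, y to its left, z up, the work surface at z = 0. Lengths are in m, angles in rad, forces in N, time in s.
With the tool pointing down it reaches from about 0.35 to 0.875 m from the base axis. Payload 15.5 kg.
Tool frame: the origin (TCP) lies at the very end of the fingers, on their centre line; the grasp point (between the pads) lies 19 mm behind it; z points along the fingers, y is the direction in which the jaws open and shut (so a half turn about z gives the same grasp; the last joint's range is limited). The gripper opens to 85 mm and grips with 20 to 120 N. Pads are 22 mm wide; open, the fingers measure 114 mm over their backs; the gripper's body (76 mm by 85 mm) begins 54 mm behind the grasp point. The pads swing forward as they close: fully open they stand 13 mm farther back than shut.
Start: joints at [1.03, 0.494, 1.345, -0, 1.302, -0.096], TCP at [0.269, 0.564, 0.201] pointing down, gripper open.
Joint ranges: [-2.91, 2.91], [-0.82, 2.16], [0.22, 2.67], [-1.22, 4.37], [0.12, 2.79], [-3.08, 3.08]. Speed limits (rad/s): [1.89, 1.89, 2.57, 3.01, 3.01, 3.01].

## Interface

Orientations are given as [roll, pitch, yaw] about the fixed x, y, z axes, in that order (R = Rz(yaw) Ry(pitch) Rx(roll)).
In Python, from plant import get_state, grab_frame, camera_info, hand_in gives the robot as it stands.
- The arm moves only by the tool servo_tool, never from a script. Its argument "increments" is one flat list of numbers, 5 for each row, row after row: the shift along the world's x, y, z each as a share of 50 cm, from -1 to 1, then the turn about the world's z as a share of 30 degrees, from -1 to 1, then the opening, from 0 (shut) to 1 (fully open). A call has 1 to 12 rows; each row is the pose to reach, as a shift and turn from the pose measured when the call began; what a row does not reach only later rows make up. A row lasts 1/10 s, in which the tool goes at most 50 mm and 8.59 degrees, less where a joint would pass 70% of its speed; a pose out of reach is approached as far as the arm can. A call with a number of a shift or a turn outside -1 to 1 is refused whole. A call with a gripper value outside its range is refused whole. The fingers move at their own pace and stop on an object; the grip force is fixed at half the most. Time passes only in rows, so rows that repeat a pose let the fingers close. It gives the time, the measured TCP pose, the force and the opening at its end, in the units of the state.
- get_state(): the state, without advancing time (a new reading comes with each control period).
- grab_frame(name): name is "scene" or "top" or "wrist"; returns (picture, depth): 400x640x3 uint8, blue, green, red; 400x640 float32, m along the optical axis (not along the pixel's ray), 0 where there is no reading.
- camera_info(name): a dict with "fx", "fy", "cx", "cy" (pixels), "eye" and "rotation" of the camera in the world; the wrist camera has in their place "T_tool_cam" (4x4, takes a point from camera to tool coordinates, whose origin is the TCP and whose axes are the flange's). Camera axes: x right, y down, z forward; pixel columns grow to the right and rows downward; lengths in m; the calibration is good to about 2 mm. A picture is of the moment at which its call begins: read the wrist's pose just before it. camera_info takes no time and is no camera call.
- hand_in(): hands the job in, once; it reports no verdict.
The state is a dict: "time": time; "joint_pos": joint angles; "joint_velocities": joint speeds; "joint_torque": joint torques, N m; "tcp_pos": TCP position; "ee_rot": TCP orientation; "contact_force": force on the tool from outside, world axes, zero at the start; "torque": the same for the moment, N m; "width": finger opening in m.
Only numpy, scipy, OpenCV 4.12 (cv2) and the standard library are available. Lean on these libraries where they do the work, as an engineer would, in place of code of your own. Each camera call takes 0.05 s, during which the arm holds its last target. There are 200 camera calls.

## Task

Without lifting it, tap the lidded staining box gently from its opposite sides and ends, as needed, until it is centred and square within the white outline on the shaker's platform, with an even margin all round. Take your hand off it, then press the shaker's start button fully down and let it go. Leave the rack, jar and beaker alone.

Things in the scene. Friction and masses are not known exactly. Their poses are not given: they have to be found in the camera images.
- stain_box: Closed pale plastic box, white lid, 90 (its x) x 180 (its y) x 50 mm high, upright sides, 0.3 to 0.6 kg evenly spread, loose on the platform; slides with friction, turns if pushed off-centre. Origin: centre of its underside, z up. Starts turned 14 to 32 degrees counter-clockwise (from above) from the outline, its centre up to 20 mm (mark x) and 35 mm (mark y) off. Either end may face either way.
- mark (a point): Centre of the white outline on top of the shaker's platform, 105 mm above the bench, z up. The outline measures 110 mm (mark x) by 200 mm (mark y) inside its 4 mm lines: the centred box has a 10 mm margin all round.
- shaker: Orbital shaker, fixed to the bench and still throughout. Origin: on the bench under the mark, axes as the mark's. Flat grey rimless platform 240 (x) x 270 mm (y), centred on the mark, top 105 mm up. White housing under it, top 84 mm up, x -125 to 125, y -145 to 255 mm; beyond y = 135 mm lies its control panel.
- start_top (a point): Centre of the top face of the round start button (34 mm across, pale cap in a low black housing), the only push button, on the control panel 203 mm from the mark along its +y, between a dark display (mark +x side) and a black speed dial (mark -x side, 36 mm across, 14 mm high, 72 mm from the button). Pressed straight down.
- start (a joint): Travel of the start button in m: 0 up, 0.006 fully down; it is sprung and comes back up, and takes about 5 N to push fully down.
- tube_rack: Bystander: purple rack of capped tubes, 70 x 200 mm, 118 mm high, standing on the bench about 0.25 m from the mark on its -y side, long axis along the mark's x. Origin: centre of its underside.
- jar: Bystander: amber jar with a white cap, 64 mm across, 95 mm high, on the bench beyond the shaker (about 0.2 m from the mark towards its +x). Origin: centre of its underside.
- beaker: Bystander: open clear beaker, 72 mm across, 95 mm high, on the bench beyond the shaker (about 0.2 m from the mark towards its +x). Origin: centre of its underside.
Things that resemble listed ones, but are neither listed nor needed, are in the scene too. What is shaped like the stain_box but green is not meant.

How it is judged:
By the outcome, as a careful person would: the job done as asked, in the order asked, and still so for the second after the job is handed in, with the robot touching nothing.
It also fails if it takes over 72 s, if anything falls off the work surface, if the arm or the gripper's body presses on something with over 40 N, if the wrist force passes 120 N, or if a joint passes its speed limit or range.

## Working session

There is one attempt and no reset: what is moved stays moved. The work goes in short steps, Python scripts to look and compute and a tool call to move; the robot and the scene stay as the last step left them, time stands still between calls to the robot, and variables do not carry over. Pictures are saved under pics/ and viewed, about 8 in all and at most 12, crops included, and the job is handed in when it is done.

Besides the shell and the picture viewer there is one more tool, called after "Call:" as a command line: name --argument value ..., lists and objects as JSON in quotes. servo_tool: Moves the arm, as the interface text tells. Shift numbers are shares of 50 cm and turn numbers shares of 30 degrees, none past 1 either way. Its arguments: {"type":"object","properties":{"increments":{"type":"array","items":{"type":"number","minimum":-1,"maximum":1}}},"required":["increments"]}

```bash
mkdir -p pics; ls
cat > h.py <<'E'
import numpy as np, cv2
from plant import get_state, grab_frame, camera_info, hand_in
def cloud(d,c):
    v,u=np.mgrid[0:400,0:640]
    p=np.stack([(u-c['cx'])/c['fx']*d,(v-c['cy'])/c['fy']*d,d],-1)
    return p@np.array(c['rotation']).T+np.array(c['eye'])
E
python3 - <<'E'
from h import *
for n in ('scene','top'):
    im,d=grab_frame(n); cv2.imwrite(f'pics/{n}0.png',im); np.save(n+'.npy',d); c=camera_info(n); print(n,c)
print(get_state())
a=cv2.imread('pics/scene0.png');b=cv2.imread('pics/top0.png')
E
```

```text
pics
scene {'fx': 441.4197379141308, 'fy': 441.4197379141308, 'cx': 309.5382428709404, 'cy': 194.370525498619, 'eye': array([ 1.32196446, -0.25441927,  0.83285475]), 'rotation': array([-2.28204463, -0.01853735,  1.20024764])}
top {'fx': 499.05048207357544, 'fy': 499.05048207357544, 'cx': 316.09381304137213, 'cy': 193.53717294458193, 'eye': array([0.38964322, 0.06119207, 1.36115943]), 'rotation': array([-3.01126457e+00,  3.75672398e-04, -1.54884886e+00])}
{'time': 0.1, 'joint_pos': array([ 1.03050895e+00,  4.94149258e-01,  1.34601965e+00, -6.22774102e-06,
        1.30249685e+00, -9.54758771e-02]), 'joint_velocities': array([-0.00103631, -0.00177225, -0.00230861, -0.00098508,  0.00111424,
       -0.00031134]), 'joint_torque': array([ 9.34635136e-04, -8.83596182e+01, -3.84565616e+01, -2.62711632e-05,
        5.06177894e-03, -4.94072674e-05]), 'tcp_pos': array([0.26874502, 0.56390537, 0.20025913]), 'ee_rot': array([-3.14052386e+00, -9.63243656e-05,  2.69678276e+00]), 'contact_force': array([-0.71614493,  0.89314297, -0.56126368]), 'torque': array([0.01620726, 0.01196046, 0.00942931]), 'width': 0.08566120651536953}
```

View pics/top0.png

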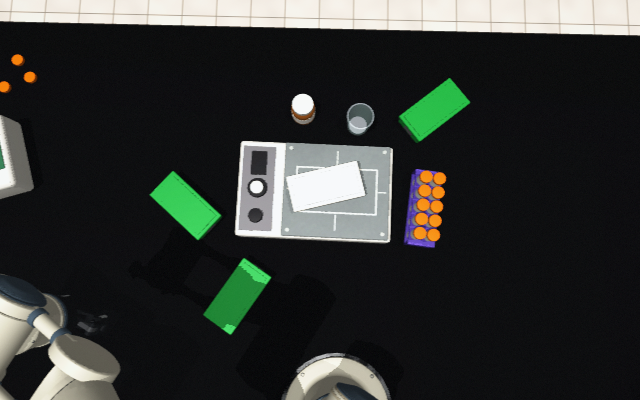

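View pics/scene0.png

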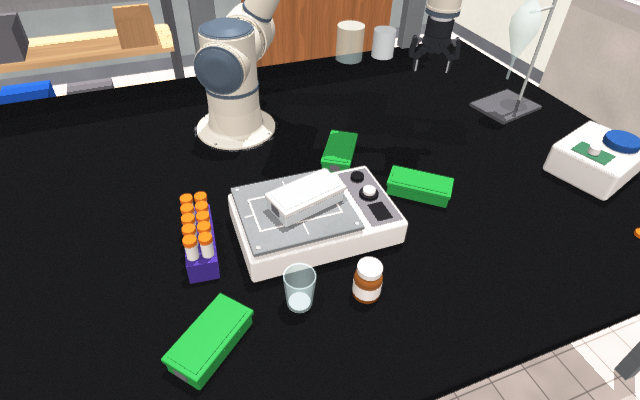

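The box wanted is the white one on the grey platform at top px (326,186). The green boxes at (185,205), (237,297) and (435,110) are decoys. The start button is the pale cap at (257,187), between the display (259,162) and the dial (255,215). The other device at the left edge, (10,160), is also a decoy.

```bash
cat >> h.py <<'E'
from scipy.spatial.transform import Rotation as Ro
def cam(n):
    c=dict(camera_info(n))
    if n=='wrist':
        s=get_state(); T=np.eye(4); T[:3,:3]=Ro.from_euler('xyz',s['ee_rot']).as_matrix(); T[:3,3]=s['tcp_pos']
        T=T@np.array(c['T_tool_cam']); c['rotation']=T[:3,:3]; c['eye']=T[:3,3]
    else: c['rotation']=Ro.from_euler('xyz',c['rotation']).as_matrix()
    return c
def rectify(im,c,z,x0,x1,y0,y1,s=2000):
    "bird's-eye picture of plane z: col=(y1-y)*s, row=(x1-x)*s"
    W,H=int((y1-y0)*s),int((x1-x0)*s)
    q=np.float32([[0,0],[W,0],[0,H],[W,H]])
    w=np.array([[x1,y1,z],[x1,y0,z],[x0,y1,z],[x0,y0,z]])
    p=(w-c['eye'])@c['rotation']; p=np.float32(np.c_[p[:,0]/p[:,2]*c['fx']+c['cx'],p[:,1]/p[:,2]*c['fy']+c['cy']])
    return cv2.warpPerspective(im,cv2.getPerspectiveTransform(p,q),(W,H),flags=cv2.INTER_CUBIC)
def rect(mask,z,im,c):
    cs,_=cv2.findContours(mask.astype(np.uint8),cv2.RETR_EXTERNAL,cv2.CHAIN_APPROX_NONE); k=max(cs,key=cv2.contourArea)[:,0].astype(float)
    r=np.c_[(k[:,0]-c['cx'])/c['fx'],(k[:,1]-c['cy'])/c['fy'],np.ones(len(k))]@c['rotation'].T
    w=c['eye']+r*((z-c['eye'][2])/r[:,2])[:,None]
    return cv2.minAreaRect(np.float32(w[:,:2]*1000))
E
python3 - <<'E'
from h import *
im=cv2.imread('pics/top0.png'); d=np.load('top.npy'); c=cam('top'); P=cloud(d,c); z=P[...,2]
for u,v in [(326,186),(330,230),(257,187),(255,215),(303,103),(425,205),(240,230),(360,200),(500,250)]: print((u,v),P[v,u].round(4))
roi=np.zeros(z.shape,bool); roi[130:250,230:400]=1
print('box',rect(roi&(z>.14)&(z<.17),.155,im,c))
print('plat',rect(roi&(z>.098),.105,im,c))
print('shaker',rect(roi&(z>.075),.084,im,c))
b=rectify(im,c,.105,.25,.62,-.15,.35,1500); cv2.imwrite('pics/bev0.png',b); print(b.shape)
E
```

```text
(326, 186) [0.5667 0.0413 0.1557]
(330, 230) [0.4622 0.0284 0.1104]
(257, 187) [0.5672 0.2155 0.1084]
(255, 215) [0.4963 0.2183 0.1045]
(303, 103) [0.7945 0.1049 0.0936]
(425, 205) [ 0.5295 -0.208   0.1186]
(240, 230) [0.4587 0.2576 0.0853]
(360, 200) [ 0.5402 -0.0464  0.1043]
(500, 250) [ 0.4245 -0.4345  0.0042]
box ((567.2064208984375, 42.48814392089844), (90.32044219970703, 179.10556030273438), 14.43681812286377)
plat ((562.6093139648438, 13.545745849609375), (271.2822265625, 241.5814971923828), 88.53074645996094)
shaker ((564.955322265625, 69.38017272949219), (397.30999755859375, 249.6189727783203), 88.53948974609375)
(555, 750, 3)
```

View pics/bev0.png

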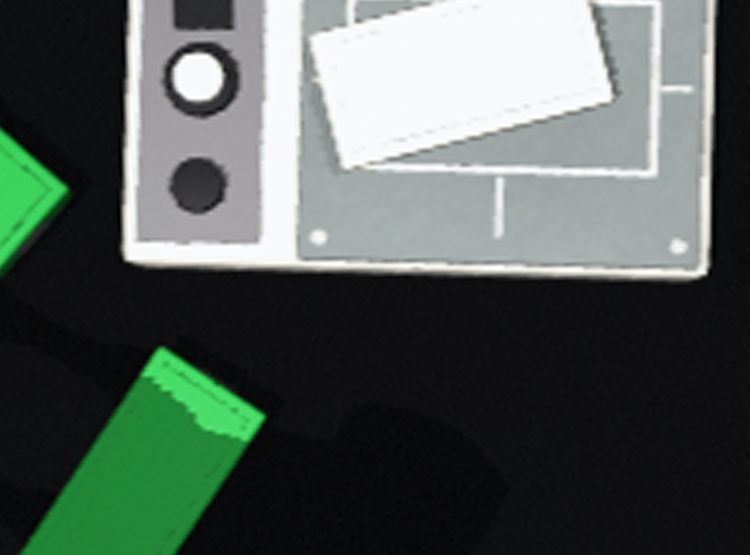

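Call:
servo_tool --increments '[0.4, -1, 0.1, 0.8, 1, 0.4, -1, 0.1, 0.8, 1, 0.4, -1, 0.1, 0.8, 1, 0.4, -1, 0.1, 0.8, 1, 0.4, -1, 0.1, 0.8, 1, 0.4, -1, 0.1, 0.8, 1, 0.4, -1, 0.1, 0.8, 1, 0.4, -1, 0.1, 0.8, 1, 0.4, -1, 0.1, 0.8, 1, 0.4, -1, 0.1, 0.8, 1, 0.4, -1, 0.1, 0.8, 1, 0.4, -1, 0.1, 0.8, 1]'

```text
time: 1.3
tcp_pos: [0.4707, 0.0594, 0.2506]
ee_rot: [-3.139, 0.001, 3.111]
contact_force: [0.8, 0.5, 1.3]
width: 0.0854
```

Call:
servo_tool --increments '[0, -0.03, -0.1, 0.01, 1, 0, -0.03, -0.2, 0.01, 1, 0, -0.03, -0.266, 0.01, 1, 0, -0.03, -0.266, 0.01, 1, 0, -0.03, -0.266, 0.01, 1]'

```text
time: 1.8
tcp_pos: [0.4706, 0.0447, 0.1181]
ee_rot: [-3.139, 0.0, 3.116]
contact_force: [-0.4, -0.0, 0.0]
width: 0.0853
```

Run:
```python
from h import *
print(get_state()['tcp_pos'],get_state()['contact_force'])
im,_=grab_frame('scene'); cv2.imwrite('pics/s1.png',cv2.resize(im[120:300,180:440],None,fx=3,fy=3))
```

```text
[0.47060622 0.0447288  0.11812771] [-0.43295857 -0.03988683  0.02587314]
```

View pics/s1.png

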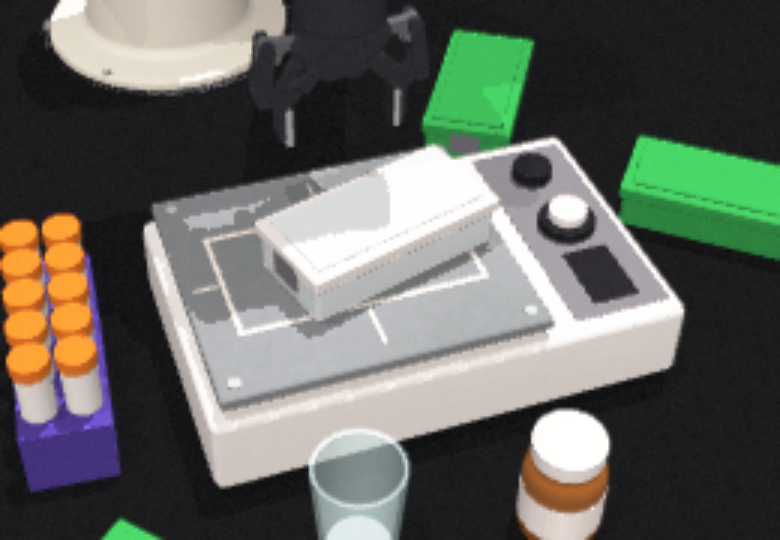

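The fingers are down on the robot side, clear of everything. I'll push towards +x until the box is flush.

Call:
servo_tool --increments '[0.02, -0.001, 0, 0, 1, 0.034, -0.001, 0, 0, 1, 0.044, -0.001, 0, 0, 1, 0.054, -0.001, 0, 0, 1, 0.064, -0.002, 0, 0, 1, 0.074, -0.002, 0, 0, 1, 0.084, -0.002, 0, 0, 1, 0.092, -0.002, 0, 0, 1, 0.1, -0.003, 0, 0, 1, 0.106, -0.003, 0, 0, 1, 0.11, -0.003, 0, 0, 1, 0.11, -0.003, 0, 0, 1]'

```text
time: 3.05
tcp_pos: [0.5267, 0.0432, 0.119]
ee_rot: [-3.139, 0.003, 3.117]
contact_force: [-0.8, 0.0, 0.2]
width: 0.0855
```

```bash
cat >> h.py <<'E'
M=np.array([562.6,13.5]); A=-1.5
def boxpose(n='top'):
    im,d=grab_frame(n); c=cam(n); P=cloud(d,c); m=(P[...,2]>.143)&(P[...,2]<.165)&(im.min(-1)>110)
    m&=(abs(P[...,0]-.563)<.13)&(abs(P[...,1]-.02)<.17)
    m=cv2.morphologyEx(m.astype(np.uint8),cv2.MORPH_OPEN,np.ones((3,3)))
    r=rect(m,.155,im,c); (w,h),a=r[1],r[2]
    if w>h: a-=90
    a=(a+90)%180-90
    R=Ro.from_euler('z',A,degrees=True).as_matrix()[:2,:2]
    print(n,'mark-frame xy mm',((np.array(r[0])-M)@R).round(1),'yaw',round(a-A,2),'size',np.round(r[1],1),get_state()['tcp_pos'].round(4))
    return im,d,c
E
python3 - <<'E'
from h import *
im,d,c=boxpose(); print(get_state()['contact_force'])
cv2.imwrite('pics/t2.png',cv2.resize(im[120:260,220:410],None,fx=4,fy=4))
E
```

```text
Traceback (most recent call last):
  File "h.py", line 32, in boxpose
    r=rect(m,.155,im,c); (w,h),a=r[1],r[2]
  File "h.py", line 23, in rect
    cs,_=cv2.findContours(mask.astype(np.uint8),cv2.RETR_EXTERNAL,cv2.CHAIN_APPROX_NONE); k=max(cs,key=cv2.contourArea)[:,0].astype(float)
                                                                                            ~~~^^^^^^^^^^^^^^^^^^^^^^^^
ValueError: max() iterable argument is empty
```

Call:
servo_tool --increments '[-0.05, 0, 0, 0, 1, -0.05, 0, 0.1, 0, 1, -0.05, 0, 0.2, 0, 1, -0.05, 0, 0.3, 0, 1, 0.0, 0, 0.4, 0, 1, 0.1, 0, 0.4, 0, 1, 0.15, 0, 0.4, 0, 1, 0.15, 0, 0.4, 0, 1]'

```text
time: 3.9
tcp_pos: [0.604, 0.0431, 0.3184]
ee_rot: [-3.139, 0.003, 3.116]
contact_force: [-0.8, -0.5, -1.0]
width: 0.0854
```

Run:
```python
from h import *
print(camera_info('wrist')['T_tool_cam'])
im,d=grab_frame('wrist');cv2.imwrite('pics/w2.png',im)
for n in('wrist','scene'):
    try: boxpose(n)
    except Exception as e: print(n,e)
```

```text
[[-8.05675028e-04 -9.64231430e-01 -2.65060558e-01  6.74914163e-02]
 [ 9.99999669e-01 -8.07772196e-04 -1.01091695e-04  1.79083269e-04]
 [-1.16632760e-04 -2.65060552e-01  9.64231762e-01 -1.73412194e-01]
 [ 0.00000000e+00  0.00000000e+00  0.00000000e+00  1.00000000e+00]]
wrist mark-frame xy mm [ 3.  29.7] yaw 15.96 size [ 88.8 177.6] [0.6012 0.0432 0.3183]
scene mark-frame xy mm [14.5 25.5] yaw 16.81 size [ 96.4 181.7] [0.6007 0.0433 0.3186]
```

View pics/w2.png

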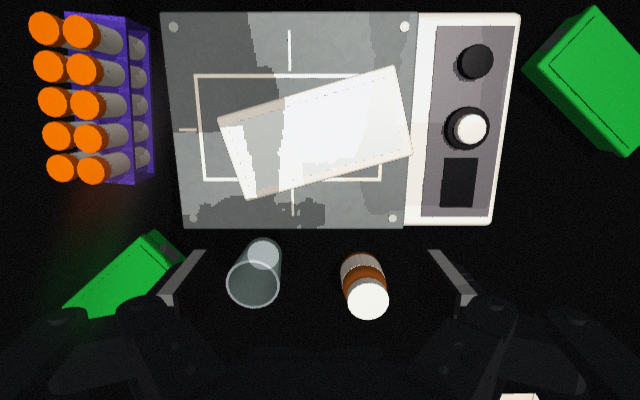

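Run:
```python
from h import *
im,d=grab_frame('wrist'); c=camera_info('wrist'); T=np.array(c['T_tool_cam'])
v,u=np.mgrid[0:400,0:640]
p=np.stack([(u-c['cx'])/c['fx']*d,(v-c['cy'])/c['fy']*d,d],-1)@T[:3,:3].T+T[:3,3]
for k in [(165,297),(200,253),(185,275),(435,253),(450,275),(470,295)]: print(k,p[k[1],k[0]].round(4),d[k[1],k[0]])
f=(p[...,2]>-.05)&(p[...,2]<.03)&(d>0); q=p[f]; print(len(q),q.min(0) if len(q) else 0,q.max(0) if len(q) else 0)
if len(q):
    for s in (-1,1):
        t=q[q[:,1]*s>0]; 
        if len(t): print(s,t.min(0).round(4),t.max(0).round(4))
a=cv2.imread('pics/scene0.png'); b,_=grab_frame('scene'); cv2.imwrite('pics/cmp.png',np.vstack([cv2.resize(x[150:280,210:430],None,fx=2,fy=2) for x in(a,b)]))
```

```text
(165, 297) [ 0.0101 -0.0467 -0.0809] 0.104404874
(200, 253) [ 0.0114 -0.0454 -0.0517] 0.13224395
(185, 275) [ 0.0116 -0.0446 -0.0696] 0.11490918
(435, 253) [ 0.0114  0.0465 -0.0519] 0.13202773
(450, 275) [ 0.0112  0.0458 -0.069 ] 0.11557077
(470, 295) [ 0.0108  0.0474 -0.0811] 0.10403607
504 [-0.01070345 -0.04921994 -0.04997702] [ 0.01190088  0.0495648  -0.04231088]
-1 [-0.0104 -0.0492 -0.05  ] [ 0.0119 -0.042  -0.0435]
1 [-0.0107  0.0423 -0.05  ] [ 0.0115  0.0496 -0.0423]
```

View pics/cmp.png

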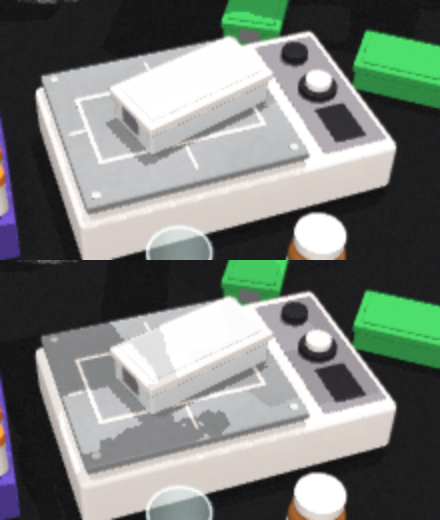

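The lower picture shows the box unmoved. The wrist depth puts the open fingertips about 42 mm above the reported TCP, so they passed just over the lid. I'll measure the tips at other openings.

Call:
servo_tool --increments '[0, 0, 0, 0, 0.6, 0, 0, 0, 0, 0.6, 0, 0, 0, 0, 0.6, 0, 0, 0, 0, 0.6]'

```text
time: 4.55
tcp_pos: [0.6004, 0.0433, 0.3192]
ee_rot: [-3.139, 0.002, 3.117]
contact_force: [0.7, -0.6, -0.5]
width: 0.0511
```

```bash
cat >> h.py <<'E'
def tips():
    im,d=grab_frame('wrist'); c=camera_info('wrist'); T=np.array(c['T_tool_cam'])
    v,u=np.mgrid[0:400,0:640]
    p=np.stack([(u-c['cx'])/c['fx']*d,(v-c['cy'])/c['fy']*d,d],-1)@T[:3,:3].T+T[:3,3]
    q=p[(p[...,2]>-.07)&(p[...,2]<.03)&(d>0)]
    print('width',get_state()['width'],'tips lo/hi',[(t.min(0).round(4).tolist(),t.max(0).round(4).tolist()) for t in (q[q[:,1]<0],q[q[:,1]>0]) if len(t)])
    return im
E
python3 -c "
from h import *
tips()"
```

```text
width 0.05117247778369606 tips lo/hi [([-0.0112, -0.0393, -0.07], [0.0121, -0.0251, -0.0329]), ([-0.0111, 0.0254, -0.07], [0.012, 0.0397, -0.0339])]
```

Call:
servo_tool --increments '[0, 0, 0, 0, 0, 0, 0, 0, 0, 0, 0, 0, 0, 0, 0, 0, 0, 0, 0, 0, 0, 0, 0, 0, 0, 0, 0, 0, 0, 0]'

```text
time: 5.2
tcp_pos: [0.6005, 0.0433, 0.3191]
ee_rot: [-3.139, 0.002, 3.117]
contact_force: [0.3, 1.4, -0.5]
width: 0.0001
```

```bash
python3 -c "
from h import *
cv2.imwrite('pics/shut.png',tips())"
```

```text
width 4.5901878951043e-05 tips lo/hi [([-0.0108, -0.0134, -0.07], [0.0125, -0.0, -0.0332]), ([-0.011, 0.0003, -0.07], [0.0123, 0.0138, -0.0336])]
```

View pics/shut.png

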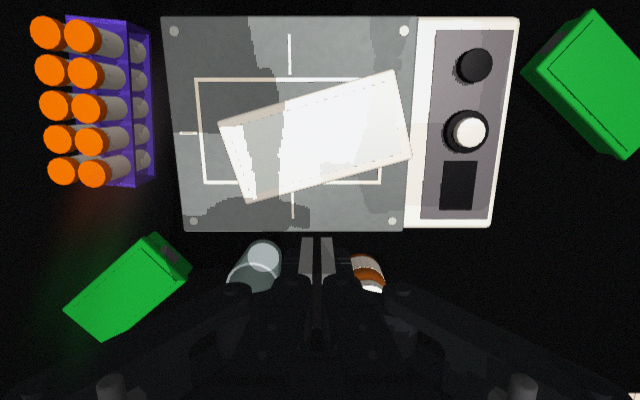

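The tips sit about 33 mm (shut) to 42 mm (open) short of the reported TCP, so I'll work lower. I'm going to the +x side to push towards -x.

Call:
servo_tool --increments '[0.1, -0.005, 0, 0, 1, 0.13, -0.005, -0.05, 0, 1, 0.13, -0.005, -0.1, 0, 1, 0.13, -0.005, -0.2, 0, 1, 0.13, -0.005, -0.3, 0, 1, 0.13, -0.005, -0.4, 0, 1, 0.13, -0.005, -0.454, 0, 1, 0.13, -0.005, -0.454, 0, 1, 0.13, -0.005, -0.454, 0, 1]'

```text
time: 6.15
tcp_pos: [0.6659, 0.0407, 0.0929]
ee_rot: [-3.139, 0.002, 3.117]
contact_force: [0.5, -0.3, 0.4]
width: 0.0854
```

Call:
servo_tool --increments '[-0.03, 0.001, 0, 0, 1, -0.044, 0.001, 0, 0, 1, -0.054, 0.001, 0, 0, 1, -0.064, 0.002, 0, 0, 1, -0.074, 0.002, 0, 0, 1, -0.084, 0.002, 0, 0, 1, -0.094, 0.002, 0, 0, 1, -0.104, 0.003, 0, 0, 1, -0.112, 0.003, 0, 0, 1, -0.118, 0.003, 0, 0, 1, -0.122, 0.003, 0, 0, 1, -0.122, 0.003, 0, 0, 1]'

```text
time: 7.35
tcp_pos: [0.6045, 0.0423, 0.0928]
ee_rot: [-3.14, 0.002, 3.117]
contact_force: [-0.2, -0.7, 1.1]
width: 0.0853
```

```bash
python3 -c "
from h import *
im,_,_=boxpose('wrist'); cv2.imwrite('pics/w3.png',im)"
```

```text
wrist mark-frame xy mm [-20.1  36.5] yaw 4.73 size [ 86.1 174.1] [0.6045 0.0424 0.0928]
```

Call:
servo_tool --increments '[0.04, 0, 0, 0, 1, 0.04, 0, 0.1, 0, 1, 0.0, 0, 0.18, 0, 1, -0.1, 0.01, 0.18, 0, 1, -0.2, 0.019, 0.18, 0, 1, -0.272, 0.019, 0.18, 0, 1, -0.272, 0.019, 0.18, 0, 1, -0.272, 0.019, 0.1, 0, 1, -0.272, 0.019, 0, 0, 1, -0.272, 0.019, 0, 0, 1]'

```text
time: 8.4
tcp_pos: [0.4654, 0.0519, 0.0887]
ee_rot: [-3.14, -0.007, 3.116]
contact_force: [-0.6, -1.0, 0.5]
width: 0.0855
```

Call:
servo_tool --increments '[0.02, 0, 0.006, 0, 1, 0.036, -0.001, 0.006, 0, 1, 0.046, -0.001, 0.006, 0, 1, 0.054, -0.001, 0.006, 0, 1, 0.062, -0.001, 0.006, 0, 1, 0.07, -0.002, 0.006, 0, 1, 0.076, -0.002, 0.006, 0, 1, 0.08, -0.002, 0.006, 0, 1, 0.082, -0.002, 0.006, 0, 1, 0.084, -0.002, 0.006, 0, 1, 0.084, -0.002, 0.006, 0, 1]'

```text
time: 9.5
tcp_pos: [0.5075, 0.0509, 0.0917]
ee_rot: [-3.14, -0.007, 3.116]
contact_force: [-2.4, 0.1, 2.6]
width: 0.0851
```

Call:
servo_tool --increments '[-0.04, 0, 0, 0, 1, -0.04, 0, 0.1, 0, 1, -0.04, 0, 0.2, 0, 1, -0.02, 0, 0.3, 0, 1, 0.05, 0, 0.4, 0, 1, 0.12, 0, 0.4, 0, 1, 0.12, 0, 0.4, 0, 1]'

```text
time: 10.2
tcp_pos: [0.5727, 0.0507, 0.2937]
ee_rot: [-3.14, -0.0, 3.116]
contact_force: [-0.4, 1.1, -0.4]
width: 0.0853
```

```bash
cat >> h.py <<'E'
def outline(im,c):
    "fit the outline's outer rectangle from the platform: refine mark from the platform's edges"
    d=im[1]; P=cloud(d,c); m=(P[...,2]>.1)&(P[...,2]<.165)&(abs(P[...,0]-.563)<.16)&(abs(P[...,1]-.01)<.16)
    return rect(m,.105,None,c)
E
python3 -c "
from h import *
im,d,c=boxpose('wrist'); cv2.imwrite('pics/w4.png',rectify(im,c,.105,.43,.69,-.13,.25,2000))
m=rectify((im.min(-1)>0).astype(np.uint8),c,.105,.43,.69,-.13,.25)
print(outline((im,d),c))"
```

```text
wrist mark-frame xy mm [-4.3 33.9] yaw 0.0 size [176.5  87.6] [0.5699 0.0508 0.2921]
((558.81640625, 15.52301025390625), (267.5489501953125, 236.135986328125), 88.54837799072266)
```

View pics/w4.png

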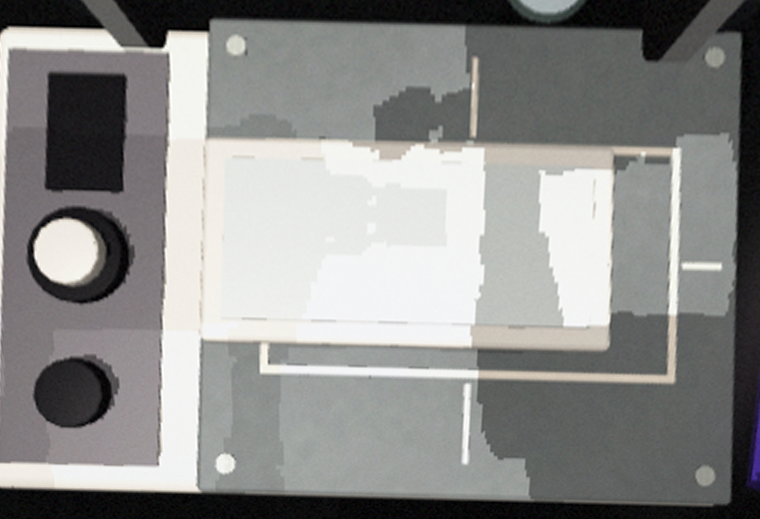

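Yaw is now 0° and x is centred to within about 1 mm relative to the outline in the same picture. y is about +32 mm, so I'll turn the tool 90° and push from the +y end.

Call:
servo_tool --increments '[0, 0.1, 0, -0.28, 0.6, 0, 0.2, 0, -0.56, 0.6, 0, 0.234, 0, -0.84, 0.6, 0, 0.234, 0, -1, 0.6, 0, 0.234, 0, -1, 0.6]'

```text
time: 10.75
tcp_pos: [0.5691, 0.1684, 0.2915]
ee_rot: [-3.139, -0.005, 2.592]
contact_force: [-0.1, -0.9, -0.5]
width: 0.0515
```

Call:
servo_tool --increments '[0, 0, -0.05, -0.28, 0.6, 0, 0, -0.1, -0.56, 0.6, 0, 0, -0.1, -0.84, 0.6, 0, 0, -0.1, -1, 0.6, 0, 0, -0.1, -1, 0.6]'

```text
time: 11.25
tcp_pos: [0.5687, 0.1677, 0.2411]
ee_rot: [-3.138, -0.005, 2.069]
contact_force: [0.1, 0.2, 0.6]
width: 0.051
```

Call:
servo_tool --increments '[0, 0, -0.05, -0.28, 0.6, 0, 0, -0.1, -0.56, 0.6, 0, 0, -0.1, -0.84, 0.6, 0, 0, -0.1, -1, 0.6, 0, 0, -0.1, -1, 0.6]'

```text
time: 11.75
tcp_pos: [0.5686, 0.1672, 0.191]
ee_rot: [-3.138, -0.005, 1.548]
contact_force: [0.1, 0.5, -0.0]
width: 0.051
```

Call:
servo_tool --increments '[-0.008, 0, -0.09, 0, 0.6, -0.008, 0, -0.182, 0, 0.6, -0.008, 0, -0.182, 0, 0.6, -0.008, 0, -0.182, 0, 0.6]'

```text
time: 12.15
tcp_pos: [0.5646, 0.167, 0.1007]
ee_rot: [-3.137, -0.005, 1.552]
contact_force: [0.7, -0.9, 0.6]
width: 0.0516
```

Call:
servo_tool --increments '[0, -0.02, 0, 0, 0.6, 0, -0.032, 0, 0, 0.6, -0.001, -0.042, 0, 0, 0.6, -0.001, -0.052, 0, 0, 0.6, -0.002, -0.062, 0, 0, 0.6, -0.002, -0.072, 0, 0, 0.6, -0.002, -0.08, 0, 0, 0.6, -0.002, -0.088, 0, 0, 0.6, -0.003, -0.094, 0, 0, 0.6, -0.003, -0.098, 0, 0, 0.6, -0.003, -0.1, 0, 0, 0.6, -0.003, -0.1, 0, 0, 0.6]'

```text
time: 13.35
tcp_pos: [0.563, 0.1168, 0.1006]
ee_rot: [-3.137, -0.004, 1.552]
contact_force: [0.1, 1.0, 1.5]
width: 0.0511
```

Call:
servo_tool --increments '[0, 0.03, 0, 0, 0.6, 0, 0.04, 0.1, 0, 0.6, 0, 0.02, 0.2, 0, 0.6, 0, -0.05, 0.3, 0, 0.6, 0, -0.1, 0.4, 0, 0.6, 0, -0.1, 0.4, 0, 0.6, 0, -0.1, 0.4, 0, 0.6]'

```text
time: 14.05
tcp_pos: [0.5641, 0.0665, 0.3032]
ee_rot: [-3.142, -0.004, 1.55]
contact_force: [0.6, 0.2, -0.3]
width: 0.0514
```

```bash
python3 -c "
from h import *
im,d,c=boxpose('wrist'); cv2.imwrite('pics/w5.png',rectify(im,c,.105,.43,.69,-.13,.25,2000))
print(outline((im,d),c))
boxpose('top')"
```

```text
wrist mark-frame xy mm [-2.6  5.1] yaw 0.42 size [175.6  88.1] [0.5633 0.0671 0.3012]
((561.985107421875, 16.510520935058594), (266.12713623046875, 237.56898498535156), 88.81299591064453)
top mark-frame xy mm [-5.1 29.9] yaw 2.75 size [ 86.2 122.2] [0.5627 0.0674 0.3   ]
```

View pics/w5.png

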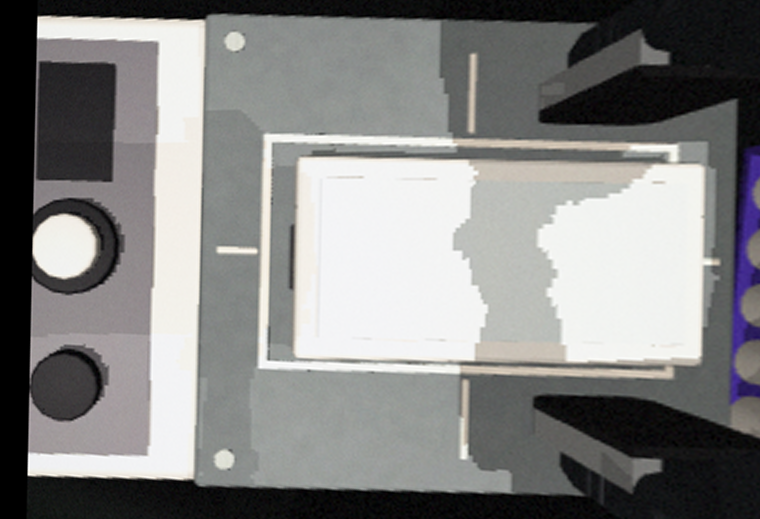

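Call:
servo_tool --increments '[0, -0.1, 0.1, 0, 0.6, 0, -0.204, 0.2, 0, 0.6, 0, -0.204, 0.24, 0, 0.6, 0, -0.204, 0.24, 0, 0.6, 0, -0.204, 0.24, 0, 0.6]'

```text
time: 14.65
tcp_pos: [0.5631, -0.0345, 0.4195]
ee_rot: [-3.136, -0.004, 1.551]
contact_force: [0.1, 0.8, -0.9]
width: 0.0512
```

```bash
cat >> h.py <<'E'
from scipy.signal import find_peaks
def bev(im,c,z,S=4):
    "mark-frame picture: col=(150-y)*S... row=(90-x)*S, mm"
    R=Ro.from_euler('z',A,degrees=True).as_matrix()[:2,:2]
    w=np.array([[90,150],[90,-150],[-90,150],[-90,-150.]])@R.T+M; w=np.c_[w/1000,np.full(4,z)]
    p=(w-c['eye'])@c['rotation']; p=np.float32(np.c_[p[:,0]/p[:,2]*c['fx']+c['cx'],p[:,1]/p[:,2]*c['fy']+c['cy']])
    W,H=300*S,180*S
    return cv2.warpPerspective(im,cv2.getPerspectiveTransform(p,np.float32([[0,0],[W,0],[0,H],[W,H]])),(W,H),flags=cv2.INTER_LINEAR)
def line(g,S,axis,side,a,b):
    "position (mm) of the outline line near +-57 (x) or +-102 (y), over a..b mm of the other axis"
    X=90-np.arange(g.shape[0])/S; Y=150-np.arange(g.shape[1])/S
    if axis=='x': pr=np.median(g[:,(Y>a)&(Y<b)],1); t=X; k=57
    else: pr=np.median(g[(X>a)&(X<b)],0); t=Y; k=102
    s=side*t; m=(s>k-8)&(s<k+9); t,pr=t[m],pr[m].astype(float); base=np.percentile(pr,20); w=np.clip(pr-base-.5*(pr.max()-base),0,None)
    # keep the outermost blob so the lid is not taken for the line
    i=np.where(w>0)[0]; g=np.split(i,np.where(np.diff(i)>3)[0]+1); j=max(g,key=lambda q:(side*t[q]).mean())
    return round(float((t[j]*w[j]).sum()/w[j].sum()),2),len(j)/S
E
python3 - <<'E'
from h import *
im,d,c=boxpose('wrist'); b=bev(im,c,.105); g=cv2.cvtColor(b,cv2.COLOR_BGR2GRAY)
for ax,s,segs in (('x',1,[(-80,-30),(30,80)]),('x',-1,[(-80,-30),(30,80)]),('y',1,[(-45,-10),(10,45)]),('y',-1,[(-45,-10),(10,45)])):
    for a_,b_ in segs:
        try: print(ax,s,(a_,b_),line(g,4,ax,s,a_,b_))
        except Exception as e: print(ax,s,e)
cv2.imwrite('pics/w6.png',cv2.resize(b,(800,480)))
E
```

```text
wrist mark-frame xy mm [-2.4  3.5] yaw 0.42 size [176.6  88.6] [ 0.5626 -0.0338  0.4183]
x 1 (-80, -30) (56.55, 4.25)
x 1 (30, 80) (56.35, 4.0)
x -1 (-80, -30) (-57.4, 4.25)
x -1 (30, 80) (-57.61, 4.0)
y 1 (-45, -10) (103.97, 4.5)
y 1 (10, 45) (104.24, 4.5)
y -1 (-45, -10) (-97.83, 8.0)
y -1 (10, 45) (-96.65, 7.25)
```

View pics/w6.png

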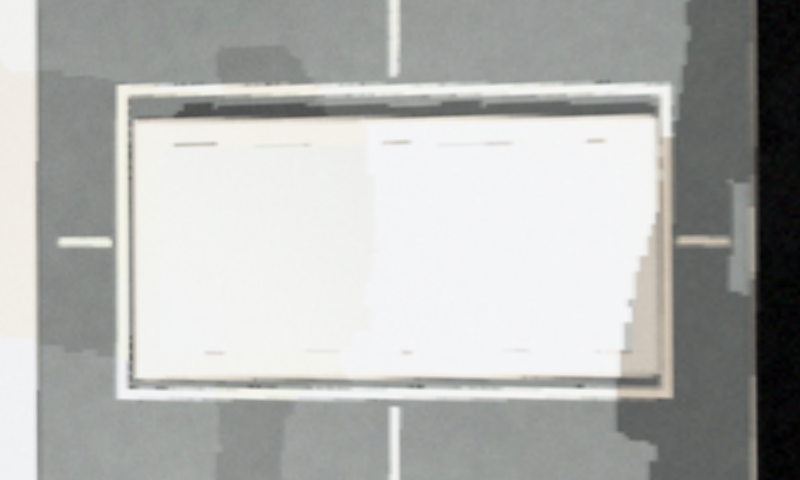

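Call:
servo_tool --increments '[0.002, 0.1, -0.1, 0, 0.6, 0.002, 0.2, -0.2, 0, 0.6, 0.002, 0.3, -0.25, 0, 0.6, 0.002, 0.369, -0.25, 0, 0.6, 0.002, 0.369, -0.3, 0, 0.6, 0.002, 0.369, -0.4, 0, 0.6, 0.002, 0.369, -0.5, 0, 0.6, 0.002, 0.369, -0.6, 0, 0.6, 0.002, 0.369, -0.638, 0, 0.6, 0.002, 0.369, -0.638, 0, 0.6]'

```text
time: 15.7
tcp_pos: [0.5593, 0.1514, 0.0946]
ee_rot: [-3.125, -0.003, 1.553]
contact_force: [-0.0, 0.4, 1.0]
width: 0.051
```

Call:
servo_tool --increments '[0.007, -0.01, 0.011, 0, 0.6, 0.007, -0.03, 0.011, 0, 0.6, 0.007, -0.045, 0.011, 0, 0.6, 0.007, -0.055, 0.011, 0, 0.6, 0.007, -0.061, 0.011, 0, 0.6, 0.007, -0.066, 0.011, 0, 0.6, 0.007, -0.07, 0.011, 0, 0.6, 0.007, -0.073, 0.011, 0, 0.6, 0.007, -0.073, 0.011, 0, 0.6, 0.007, -0.073, 0.011, 0, 0.6]'

```text
time: 16.7
tcp_pos: [0.5629, 0.115, 0.1001]
ee_rot: [-3.125, -0.003, 1.553]
contact_force: [1.2, 1.1, 0.1]
width: 0.051
```

Call:
servo_tool --increments '[0, 0.03, 0, 0, 0.6, 0, 0.03, 0.1, 0, 0.6, 0, 0, 0.2, 0.28, 0.8, -0.05, -0.05, 0.2, 0.56, 1, -0.1, -0.1, 0.2, 0.84, 1, -0.19, -0.195, 0.2, 1, 1, -0.19, -0.195, 0.2, 1, 1, -0.19, -0.195, 0.2, 1, 1]'

```text
time: 17.5
tcp_pos: [0.4665, 0.017, 0.2003]
ee_rot: [-3.125, -0.003, 2.075]
contact_force: [0.3, 0.2, -0.1]
width: 0.0854
```

Call:
servo_tool --increments '[0, 0, 0, 0.28, 1, 0, 0, 0, 0.56, 1, 0, 0, 0, 0.84, 1, 0, 0, 0, 1, 1, 0, 0, 0, 1, 1]'

```text
time: 18.0
tcp_pos: [0.4675, 0.0179, 0.2002]
ee_rot: [-3.125, -0.003, 2.6]
contact_force: [-0.3, 0.1, -0.6]
width: 0.0856
```

Call:
servo_tool --increments '[0, 0, 0, 0.28, 1, 0, 0, 0, 0.56, 1, 0, 0, 0, 0.84, 1, 0, 0, 0, 0.99, 1, 0, 0, 0, 0.99, 1]'

```text
time: 18.5
tcp_pos: [0.468, 0.0186, 0.2002]
ee_rot: [-3.125, -0.003, 3.117]
contact_force: [-0.0, -0.5, 0.0]
width: 0.0854
```

Call:
servo_tool --increments '[0, 0, -0.1, 0, 1, 0, 0, -0.2, 0, 1, 0, 0, -0.217, 0, 1, 0.02, 0, -0.217, 0, 1, 0.045, -0.001, -0.217, 0, 1, 0.058, -0.001, -0.217, 0, 1, 0.066, -0.001, -0.217, 0, 1, 0.072, -0.002, -0.217, 0, 1, 0.078, -0.002, -0.217, 0, 1, 0.081, -0.002, -0.217, 0, 1, 0.082, -0.002, -0.217, 0, 1, 0.082, -0.002, -0.217, 0, 1]'

```text
time: 19.7
tcp_pos: [0.5086, 0.0176, 0.0917]
ee_rot: [-3.125, -0.003, 3.117]
contact_force: [-4.5, -0.2, 3.9]
width: 0.0852
```

Call:
servo_tool --increments '[-0.04, 0, 0, 0, 1, -0.04, 0, 0.1, 0, 1, -0.04, 0, 0.2, 0, 1, 0.0, 0, 0.3, 0, 1, 0.1, 0, 0.4, 0, 1, 0.2, 0, 0.5, 0, 1, 0.22, 0, 0.6, 0, 1, 0.22, 0, 0.66, 0, 1, 0.22, 0, 0.66, 0, 1]'

```text
time: 20.6
tcp_pos: [0.6208, 0.0175, 0.4261]
ee_rot: [-3.125, 0.003, 3.117]
contact_force: [-0.4, 0.4, -0.4]
width: 0.0858
```

```bash
cat > m.py <<'E'
from h import *
im,d,c=boxpose('wrist'); b=bev(im,c,.105); g=cv2.cvtColor(b,cv2.COLOR_BGR2GRAY)
for ax,s,segs in (('x',1,[(-80,-30),(30,80)]),('x',-1,[(-80,-30),(30,80)]),('y',1,[(-45,-10),(10,45)]),('y',-1,[(-45,-10),(10,45)])):
    for a_,b_ in segs:
        try: print(ax,s,(a_,b_),line(g,4,ax,s,a_,b_))
        except Exception as e: print(ax,s,e)
cv2.imwrite('pics/w7.png',cv2.resize(b,(800,480)))
E
python3 m.py
```

```text
wrist mark-frame xy mm [2.9 0.6] yaw -0.03 size [178.6  89.1] [0.6213 0.0175 0.4273]
x 1 (-80, -30) (59.25, 4.25)
x 1 (30, 80) (59.09, 4.0)
x -1 (-80, -30) (-55.48, 4.25)
x -1 (30, 80) (-55.48, 4.75)
y 1 (-45, -10) (103.78, 4.25)
y 1 (10, 45) (103.87, 4.0)
y -1 (-45, -10) (-98.22, 9.0)
y -1 (10, 45) (-97.49, 8.75)
```

View pics/w7.png

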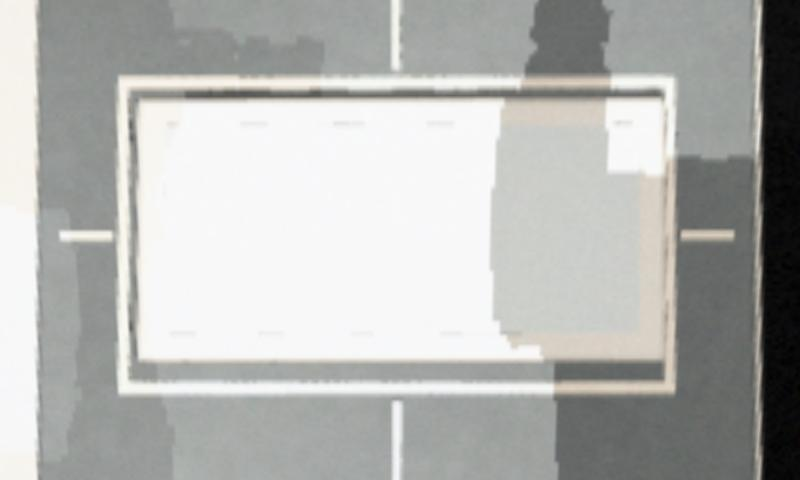

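The box is within about 1 mm of centre (rel +1.0, -0.8 mm) and its yaw is about 0°. Next is the button, with the fingers shut.

Call:
servo_tool --increments '[-0.05, 0.1, 0, 0, 0, -0.107, 0.2, 0, 0, 0, -0.107, 0.3, 0, 0, 0, -0.107, 0.399, -0.1, 0, 0, -0.107, 0.399, -0.2, 0, 0, -0.107, 0.399, -0.3, 0, 0, -0.107, 0.399, -0.4, 0, 0, -0.107, 0.399, -0.5, 0, 0, -0.107, 0.399, -0.6, 0, 0, -0.107, 0.399, -0.6, 0, 0, -0.107, 0.399, -0.6, 0, 0]'

```text
time: 21.75
tcp_pos: [0.5657, 0.2164, 0.1239]
ee_rot: [-3.123, -0.001, 3.117]
contact_force: [-0.2, 0.5, 0.7]
width: 0.0001
```

Run:
```python
from h import *
tips()
im,d=grab_frame('scene'); cv2.imwrite('pics/s8.png',cv2.resize(im[130:270,280:440],None,fx=4,fy=4))
im,d=grab_frame('wrist'); c=cam('wrist'); P=cloud(d,c)
m=(im.min(-1)>140)&(abs(P[...,0]-.568)<.03)&(abs(P[...,1]-.217)<.03); q=P[m]
print(len(q), q.mean(0) if len(q) else '', np.percentile(q[:,2],[10,50,90]) if len(q) else '')
```

```text
width -0.00022533847721478847 tips lo/hi [([-0.1227, -0.2242, -0.0699], [0.1177, -0.0, 0.03]), ([-0.0214, 0.0003, -0.0698], [0.0864, 0.0266, 0.0298])]
1960 [0.56593245 0.21836919 0.10648635] [0.10597384 0.10708162 0.10797447]
```

View pics/s8.png

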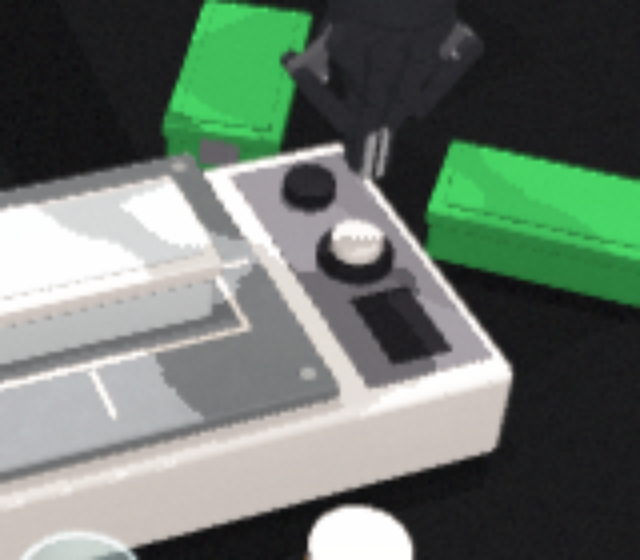

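Call:
servo_tool --increments '[0.001, 0.002, -0.04, 0, 0, 0.001, 0.002, -0.07, 0, 0, 0.001, 0.002, -0.085, 0, 0, 0.001, 0.002, -0.092, 0, 0, 0.001, 0.002, -0.098, 0, 0, 0.001, 0.002, -0.102, 0, 0, 0.001, 0.002, -0.106, 0, 0, 0.001, 0.002, -0.106, 0, 0]'

```text
time: 22.7
tcp_pos: [0.5693, 0.2183, 0.0758]
ee_rot: [-3.126, 0.007, 3.117]
contact_force: [0.1, -0.1, 0.2]
width: -0.0002
```

Call:
servo_tool --increments '[-0.004, -0.001, -0.003, 0, 0, -0.004, -0.001, -0.006, 0, 0, -0.004, -0.001, -0.009, 0, 0, -0.004, -0.001, -0.009, 0, 0]'

```text
time: 23.1
tcp_pos: [0.5675, 0.2178, 0.0713]
ee_rot: [-3.126, 0.007, 3.117]
contact_force: [-0.2, -0.1, 3.8]
width: 0.0004
```

Contact: 3.8 N at z = 0.0713, so the spring is being loaded. I'll continue to the hard stop.

Call:
servo_tool --increments '[0, 0, -0.003, 0, 0, 0, 0, -0.006, 0, 0, 0, 0, -0.009, 0, 0, 0, 0, -0.009, 0, 0]'

```text
time: 23.5
tcp_pos: [0.5677, 0.218, 0.069]
ee_rot: [-3.126, 0.009, 3.117]
contact_force: [-10.5, -2.9, 38.3]
width: 0.0001
```

Hard stop: 38 N at 0.069, so the button is fully down. I'll release it and move clear.

Call:
servo_tool --increments '[0, 0, 0.02, 0, 0, 0, 0, 0.1, 0, 0, 0, 0, 0.2, 0, 0, 0, 0, 0.3, 0, 0, 0, -0.1, 0.4, 0, 0, 0, -0.2, 0.5, 0, 0, 0.05, -0.3, 0.6, 0, 0, 0.1, -0.4, 0.7, 0, 0, 0.1, -0.4, 0.7, 0, 0, 0.1, -0.4, 0.7, 0, 0]'

```text
time: 24.5
tcp_pos: [0.618, 0.016, 0.4208]
ee_rot: [-3.126, 0.009, 3.116]
contact_force: [1.0, 1.0, -0.8]
width: -0.0001
```

```bash
python3 m.py
python3 - <<'E'
from h import *
im,d=grab_frame('wrist'); c=cam('wrist'); P=cloud(d,c)
m=(im.min(-1)>140)&(np.hypot(P[...,0]-.566,P[...,1]-.2175)<.014); q=P[m]
print('button',len(q), np.percentile(q[:,2],[10,50,90]) if len(q) else '')
E
```

```text
wrist mark-frame xy mm [ 5.9 -3.1] yaw -0.2 size [179.6  89. ] [0.6201 0.0125 0.4243]
x 1 (-80, -30) (62.18, 3.5)
x 1 (30, 80) (62.15, 4.0)
x -1 (-80, -30) (-52.93, 5.0)
x -1 (30, 80) (-52.8, 4.75)
y 1 (-45, -10) (100.53, 4.0)
y 1 (10, 45) (100.54, 4.0)
y -1 (-45, -10) (-99.8, 12.75)
y -1 (10, 45) (-105.83, 2.25)
button 332 [0.10306801 0.10436229 0.10542261]
```

```bash
python3 m.py
python3 - <<'E'
from h import *
im,d=grab_frame('wrist'); c=cam('wrist'); P=cloud(d,c)
m=(im.min(-1)>140)&(np.hypot(P[...,0]-.566,P[...,1]-.2175)<.014); q=P[m]
print('button',np.percentile(q[:,2],[10,50,90]))
m=(P[...,2]>.15)&(P[...,2]<.16); print('lid',np.median(P[m][:,2]))
m=(abs(P[...,0]-.60)<.02)&(abs(P[...,1]-.165)<.01); print('housing',np.median(P[m][:,2]))
E
```

```text
wrist mark-frame xy mm [-0.7  2.4] yaw 0.01 size [177.3  87.5] [0.6185 0.0163 0.4199]
x 1 (-80, -30) (55.76, 4.0)
x 1 (30, 80) (55.38, 4.5)
x -1 (-80, -30) (-58.22, 4.25)
x -1 (30, 80) (-58.32, 4.5)
y 1 (-45, -10) (105.18, 4.0)
y 1 (10, 45) (105.22, 3.75)
y -1 (-45, -10) (-97.19, 6.5)
y -1 (10, 45) (-97.07, 6.25)
button [0.104144   0.10527514 0.10650579]
lid 0.15378164167003794
housing 0.08325359768535068
```

```bash
python3 -c "
from plant import *
print(hand_in())"
```

```text
the job is handed in; nothing more can be done
None
```

The staining box is centred and square in the outline, the start button was pressed fully down and released, and the job is handed in at about 24.7 s of the 72 s.

- **Pushing:** I slid the box with the open fingertips from the +x side, the -x side and the +y end, then gave it a small corrective tap from +y and from -x. It was never lifted.
- **Button:** It gave about 3.8 N partway down and 38 N at the hard stop. The arm then moved up and away. The cap measured 105–106 mm high afterwards, against about 107 mm before the press. That is within camera error, so I take it as back up.
- **Final box position:** The last settled wrist view put the box about 0.7 mm (x) and -0.8 mm (y) from the outline centre, with yaw within about 0.2°. The margins are roughly 9 to 11 mm all round.

**Checks that failed or disagreed:**
- My first push passed just over the lid and moved nothing. The fingertips sit 33 to 42 mm short of the reported TCP, so I worked lower after that.
- The wrist and top cameras disagreed by up to 4 mm in absolute position, so I judged the box against the outline within the same picture.
- The outline's -y line was partly hidden by the lid, so the y figure relies on its +y line.
- One final view was taken while the arm was still moving, so I repeated it once the arm had settled. The two agreed on the box to about 1 mm.
- The picture limit was reached, so the last check was by numbers only.
- I never moved near the rack, jar or beaker, but did not measure them again.

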